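# Lay up the breakfast tray and the tea-table tray

## Task

Lay up the two wooden trays on the kitchen island from the row of table things: the tray with two compartments gets the egg cup and the salt shaker, one to a compartment, either way round; the tray with three compartments gets the pepper mill in the middle compartment, with the jam jar in one end compartment and the tea tin in the other. Set each thing down gently, not dropped, standing upright on its compartment's floor, and leave the mug, the soap bottle and the tub where they are.

Things in the scene. Friction and masses are not known exactly. Their poses are not given: they have to be found in the camera images.
- mill_mid (a point): Pepper mill of dark turned wood, standing upright, 110 mm high, 48 mm across at the foot, with a straight waist 34 mm across from 52 to 86 mm above its underside (good grip: 15 mm above its centre) and a 44 mm head. About 0.16 kg. Origin: its centre, half-way up; z is its upright axis.
- shaker_mid (a point): Salt shaker, plain white china cylinder 42 mm across with a domed, pierced 44 mm steel cap above 58 mm, 80 mm high. Good grip: at its centre. About 0.12 kg. Origin: its centre, half-way up; z is its upright axis.
- jar_mid (a point): Squat round jam jar of amber glass with a paper band and a steel lid, 56 mm across (lid 54 mm), 66 mm high. Good grip: from its centre to 7 mm above it. About 0.22 kg. Origin: its centre, half-way up; z is its upright axis.
- tin_mid (a point): Small square tea tin of bare aluminium with a dark lid, 44 x 44 mm, 70 mm high, corners upright. Good grip: on two opposite flat sides, from its centre to 8 mm above it. About 0.14 kg. Origin: its centre, half-way up; z is its upright axis. x and y are square to its flat sides.
- eggcup_mid (a point): Empty egg cup of white china, 70 mm high: 40 mm foot, 26 mm stem, open bowl 46 mm across from 45 mm above its underside to the rim. Good grip: outside of the bowl, 17 mm above its centre. About 0.09 kg. Origin: its centre, half-way up; z is its upright axis.
- tray_long: Light wooden tray with low walls, fixed to the worktop, three square compartments in one row along its y axis, each 78 x 78 mm inside, centres -83, 0 and +83 mm from the tray's centre along y. Outside 88 mm (x) by 254 mm (y); floor 6 mm thick, walls and dividers 5 mm thick with their tops 15 mm above the worktop. Origin: centre of its underside, on the worktop; z up.
- tray_short: Light wooden tray with low walls, fixed to the worktop, two square compartments in one row along its y axis, each 78 x 78 mm inside, centres -41.5 and +41.5 mm from the tray's centre along y. Outside 88 mm (x) by 171 mm (y); floor 6 mm thick, walls and dividers 5 mm thick with their tops 15 mm above the worktop. Origin: centre of its underside, on the worktop; z up.
- mug: Bystander: blue china mug with a handle, 80 mm across, 90 mm high, off to one side. Origin: centre of its underside.
- soap: Bystander: green soap bottle with a white cap, 60 mm across, 150 mm high, off to the other side. Origin: centre of its underside.
- tub: Bystander: white tub with a blue lid and a paper label, 100 mm across, 130 mm high, off to the same side as the soap. Origin: centre of its underside.
Mind the look-alikes: they are no part of the job. Leave any purple look-alike of the part that bears mill_mid alone.

How it is judged:
By the outcome, as a careful person would: the job done as asked, in the order asked, and still so for the second after the job is handed in, with the robot touching nothing.
It also fails if it takes over 120 s, if anything falls off the work surface, if the arm or the gripper's body presses on something with over 40 N, if the wrist force passes 120 N, or if a joint passes its speed limit or range.

## Robot

A 6-joint arm with a two-finger parallel gripper is mounted at the origin on the work surface. World frame = base frame: x ahead of the robot, y to its left, z up, the work surface at z = 0. Lengths are in m, angles in rad, forces in N, time in s.
With the tool pointing down it reaches from about 0.35 to 0.95 m from the base axis. Payload 17.4 kg.
Tool frame: the origin (TCP) lies midway between the tips of the shut fingers; the grasp point (between the pads) lies 19 mm behind it; z points along the fingers, y is the line along which they close (so a half turn about z gives the same grasp; the last joint's range is limited). The gripper opens to 93 mm and grips with 3 to 60 N. Pads are 15 mm wide; open, the fingers measure 128 mm over their backs; the gripper's body (75 mm by 188 mm) begins 65 mm behind the grasp point.
Start: joints at [1.258, 0.116, 1.442, -0, 1.584, -0.038], TCP at [0.183, 0.65, 0.219] pointing down, gripper open.
Joint ranges: [-2.83, 2.83], [-0.83, 2.19], [0.07, 2.5], [-1.14, 4.28], [0.01, 3], [-2.97, 2.97]. Speed limits (rad/s): [1.89, 1.89, 2.22, 3.14, 3.14, 3.14].

## Interface

Orientations are given as a unit quaternion [w, x, y, z].
In Python, from station import manip gives the robot as it stands.
- The arm moves only by the tool arm_command, never from a script. Its argument "rows" is a list of rows, each a list of 3 entries, a list of its own where there are three numbers: the turn, a rotation vector about the tool's x, y, z in units of pi/4 rad (1.0 is pi/4 rad), then the shift along the tool's x, y, z in units of 400 mm (1.0 is 400 mm), then the opening, from -1 (shut) to 1 (fully open). A call has exactly 5 rows; each row shifts and turns the commanded pose from where the row before left it, along the tool's axes as they then stand; what a row does not reach is not made up. A row lasts 1/8 s, in which the tool goes at most 62.5 mm and 10.7 degrees, less where a joint would pass 70% of its speed; a pose out of reach is approached as far as the arm can. A call with a number of a shift or a turn outside -1 to 1 is refused whole. A call with a gripper value outside its range is refused whole. The fingers move at their own pace and stop on an object; "newtons" is the grip in N (left out, the last holds). Time passes only in rows, so rows that do not move let the fingers close, or fill a call up. It gives the time, the measured TCP pose, the force, the opening and the grip force at its end, in the units of the state.
- manip.get_obs(): the state, without advancing time (a new reading comes with each control period).
- manip.read_camera(name): name is "side" or "top"; returns the picture (420x560x3 uint8, red, green, blue); there is no depth.
- manip.camera_info(name): a dict with "mtx" (3x3 intrinsics, pixels), "dist_coeffs" ([k1, k2, p1, p2, k3] as OpenCV has them; the pictures are not rectified), "rvec" (rotation vector, rad) and "tvec" (3), from world to camera coordinates, as OpenCV has them. Camera axes: x right, y down, z forward; pixel columns grow to the right and rows downward; lengths in m; the calibration is good to about 2 mm. A picture is of the moment at which its call begins. camera_info takes no time and is no camera call.
- manip.job_done(): hands the job in; it is judged then, once.
The state is a dict: "clock": time; "qpos": joint angles; "dq": joint speeds; "tau": joint torques, N m; "eef_pos": TCP position; "tcp_rot": TCP orientation; "contact_force": force on the tool from outside, world axes, zero at the start; "moment": the same for the moment, N m; "width": finger opening in m; "grip_force": force on a finger pad.
Only numpy, scipy, OpenCV 4.12 (cv2) and the standard library are available. Lean on these libraries where they do the work, as an engineer would, in place of code of your own. Each camera call takes 0.05 s, during which the arm holds its last target. There are 200 camera calls.

## Working session

There is one attempt and no reset: what is moved stays moved. The work goes in short steps, Python scripts to look and compute and a tool call to move; the robot and the scene stay as the last step left them, time stands still between calls to the robot, and variables do not carry over. Pictures are saved under pics/ and viewed, at most 14 in all, crops included, and the job is handed in when it is done.

Besides the shell and the picture viewer there is one more tool, called after "Request:" in YAML: its name, and indented under it one key for each argument. arm_command: Moves the arm, as the interface text tells. Its arguments: {"type":"object","properties":{"rows":{"type":"array"},"newtons":{"type":"number"}},"required":["rows"]}

```bash
mkdir -p pics; ls; python3 - <<'E'
from station import manip
import cv2
for n in ("top","side"):
    cv2.imwrite(f"pics/{n}0.png",cv2.resize(manip.read_camera(n)[:,:,::-1],(784,588),interpolation=cv2.INTER_CUBIC))
    c=manip.camera_info(n);print(n,c)
print(manip.get_obs())
E
```

```text
pics
top {'mtx': array([[520.41673876,   0.        , 276.93661465],
       [  0.        , 520.41673876, 205.55652157],
       [  0.        ,   0.        ,   1.        ]]), 'dist_coeffs': array([-0.03625636,  0.        ,  0.        ,  0.        ,  0.        ]), 'rvec': array([ 2.12449333, -2.17503262,  0.14379332]), 'tvec': array([-0.0143884 ,  0.5108387 ,  1.19973333])}
side {'mtx': array([[413.70936218,   0.        , 282.45239312],
       [  0.        , 413.70936218, 207.94028068],
       [  0.        ,   0.        ,   1.        ]]), 'dist_coeffs': array([-0.08063631,  0.        ,  0.        ,  0.        ,  0.        ]), 'rvec': array([ 2.38480149, -0.2222598 ,  0.06266483]), 'tvec': array([-0.47310711,  0.11569423,  0.98822143])}
{'clock': 0.1, 'qpos': array([ 1.25820849e+00,  1.16418567e-01,  1.44221000e+00, -2.27211672e-05,
        1.58401067e+00, -3.78207400e-02]), 'dq': array([ 7.29674820e-04, -4.54753199e-05, -1.03674542e-03, -7.83988057e-04,
        1.86991836e-03, -1.48020524e-03]), 'tau': array([ 5.26350723e-04, -7.22903538e+01, -6.23864508e+01,  7.81163410e-02,
        2.28816946e-02, -8.85994791e-05]), 'eef_pos': array([0.18311204, 0.64948743, 0.21798496]), 'tcp_rot': array([-8.00285453e-05,  1.36951913e-01,  9.90577559e-01, -5.17258984e-04]), 'contact_force': array([ 0.03422274,  0.4428374 , -0.45857027]), 'moment': array([-0.03185413,  0.02485867,  0.00567617]), 'grip_force': 0.0, 'width': 0.09289273562721619}
```

View pics/top0.png

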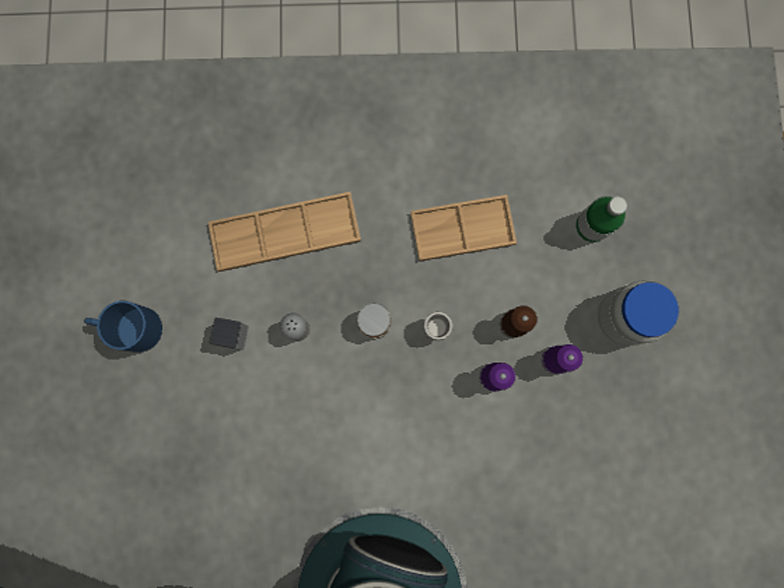

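View pics/side0.png

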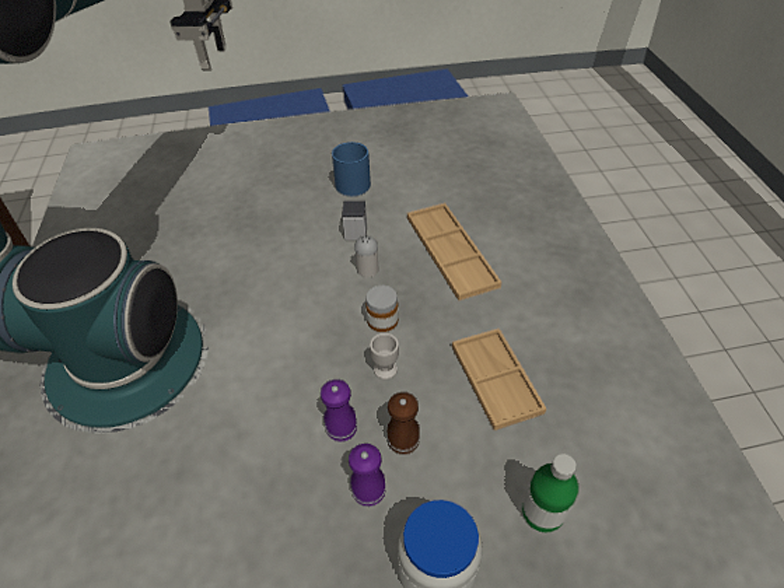

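The top view, in 784-wide pixels, shows:
- **Trays:** the long one is at (284,231) and the short one at (463,228).
- **Row:** tin (226,333), shaker (293,325), jar (374,320), egg cup (438,325), brown mill (520,321).
- **Mill candidates:** (520,321) is dark brown wood; (498,376) and (563,358) are purple look-alikes. The brown one fits the description. I'll confirm it in an enlarged crop.

```bash
python3 - <<'E'
from station import manip
import cv2
im=manip.read_camera("top")[:,:,::-1]
cv2.imwrite("pics/raw_top.png",im)
cv2.imwrite("pics/c1.png",cv2.resize(im[130:290,140:400],None,fx=3,fy=3,interpolation=cv2.INTER_CUBIC))
im=manip.read_camera("side")[:,:,::-1]
cv2.imwrite("pics/raw_side.png",im)
cv2.imwrite("pics/c2.png",cv2.resize(im[130:340,220:400],None,fx=2.8,fy=2.8,interpolation=cv2.INTER_CUBIC))
E
```

```text
(no output)
```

View pics/c1.png

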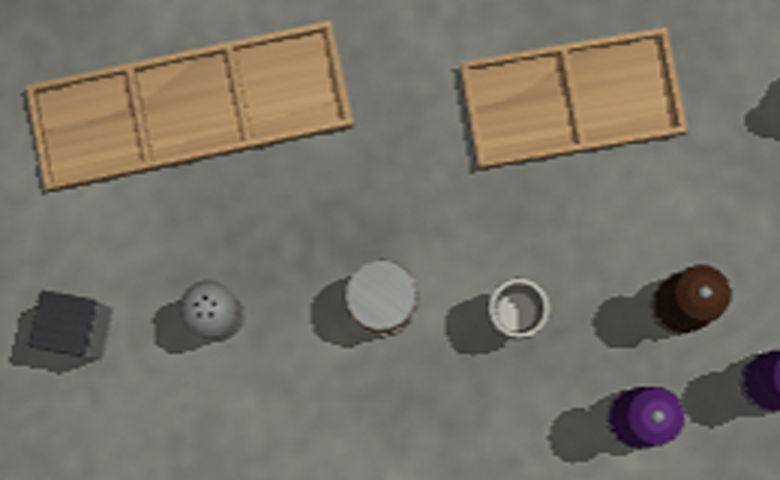

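View pics/c2.png

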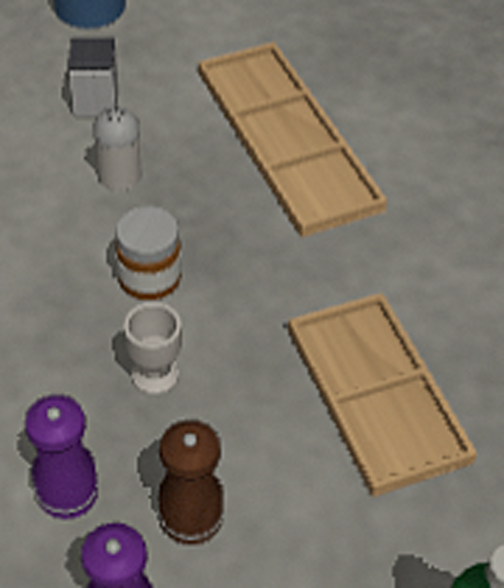

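The crop confirms that the mill at c1 (702,294) is dark brown and the only non-purple one. I'll measure everything from both views.

```bash
cat > h.py <<'E'
import numpy as np, cv2
from station import manip
def ray(cam,uv,z):
    c=manip.camera_info(cam); R=cv2.Rodrigues(c["rvec"])[0]; C=-R.T@c["tvec"]
    p=cv2.undistortPoints(np.array(uv,float).reshape(-1,1,2),c["mtx"],c["dist_coeffs"]).reshape(-1,2)
    d=np.c_[p,np.ones(len(p))]@R
    return C[:2]+d[:,:2]*((z-C[2])/d[:,2])[:,None]
T=lambda uv:(np.array(uv,float)+.5)/3-.5+[140,130]
S=lambda uv:(np.array(uv,float)+.5)/2.8-.5+[220,130]
E
python3 - <<'E'
from h import *
np.set_printoptions(precision=4,suppress=True)
for n,z,t,s in [("mill",.110,(705,292),(190,440)),("shaker",.08,(208,308),(117,114)),("jar",.066,(382,295),(147,232)),("egg",.07,(519,307),(153,325))]:
    print(n,ray("top",T([t]),z)[0],ray("side",S([s]),z)[0])
for n,z,t,s in [("tin",.07,[(42,290),(96,300),(80,357),(29,346)],[(70,39),(116,39),(113,67),(68,68)]),
  ("long",.015,[(25,88),(331,23),(353,126),(45,191)],[(199,66),(275,45),(386,203),(303,231)]),
  ("short",.015,[(459,65),(667,29),(686,131),(476,170)],[(289,323),(382,296),(474,455),(374,490)])]:
  for cam,f,q in(("top",T,t),("side",S,s)):
    P=ray(cam,f(q),z)
    (c,wh,a)=cv2.minAreaRect(P.astype(np.float32)*1000)
    e=np.linalg.norm(np.roll(P,-1,0)-P,axis=1)
    d=(np.roll(P,-1,0)-P)[[0,2]] ; v=d[0]-d[1]
    print(n,cam,P.mean(0),e,"ang of edge0 deg",np.degrees(np.arctan2(v[1],v[0])))
E
```

```text
mill [ 0.447  -0.2417] [ 0.4489 -0.2427]
shaker [0.4465 0.1292] [0.4509 0.1305]
jar [ 0.4546 -0.0024] [ 0.4559 -0.007 ]
egg [ 0.4425 -0.1067] [ 0.4442 -0.1091]
tin top [0.4383 0.2426] [0.0424 0.0449 0.0402 0.0437] ang of edge0 deg -102.49940928453569
tin side [0.4403 0.2356] [0.0462 0.0436 0.0439 0.0453] ang of edge0 deg -10.696101871760463
long top [0.6167 0.1528] [0.2553 0.0879 0.2545 0.0873] ang of edge0 deg -79.2032284082987
long side [0.6195 0.1457] [0.0881 0.2508 0.0866 0.2519] ang of edge0 deg 12.345931791903542
short top [ 0.616  -0.1592] [0.173  0.0861 0.1735 0.0879] ang of edge0 deg -80.99464062306576
short side [ 0.6179 -0.1639] [0.0869 0.1677 0.086  0.1691] ang of edge0 deg 9.029903614754213
```

Both views agree to within 2–5 mm, and the edge lengths match the given sizes, so I'll act on the averages. First I turn the tool so that its y lies along world x and its x along world y.

Request:
arm_command:
  rows:
    - [[0,0,0.236],[0,0,0],0.8]
    - [[0,0,0.236],[0,0,0],0.8]
    - [[0,0,0.236],[0,0,0],0.8]
    - [[0,0,0.236],[0,0,0],0.8]
    - [[0,0,0.236],[0,0,0],0.8]
  newtons: 20

```text
clock: 0.82
eef_pos: [0.1831, 0.6496, 0.2184]
tcp_rot: [0.0, 0.568, 0.823, -0.0]
contact_force: [-0.4, -0.2, 0.4]
width: 0.0835
grip_force: 0.0
```

Request:
arm_command:
  rows:
    - [[0,0,0.236],[0,0,0],0.8]
    - [[0,0,0.236],[0,0,0],0.8]
    - [[0,0,0],[0,0,0],0.8]
    - [[0,0,0],[0,0,0],0.8]
    - [[0,0,0],[0,0,0],0.8]

```text
clock: 1.45
eef_pos: [0.1832, 0.6497, 0.2187]
tcp_rot: [0.0, 0.707, 0.707, -0.0]
contact_force: [-0.5, 0.9, -0.4]
width: 0.0838
grip_force: 0.0
```

Request:
arm_command:
  rows:
    - [[0,0,0],[-0.126,0.0433,0.003],0.8]
    - [[0,0,0],[-0.126,0.0433,0.003],0.8]
    - [[0,0,0],[-0.126,0.0433,0.003],0.8]
    - [[0,0,0],[-0.126,0.0433,0.003],0.8]
    - [[0,0,0],[-0.126,0.0433,0.003],0.8]

```text
clock: 2.08
eef_pos: [0.2696, 0.396, 0.2127]
tcp_rot: [0.0, 0.707, 0.707, 0.0]
contact_force: [0.5, 0.7, 0.8]
width: 0.0839
grip_force: 0.0
```

Request:
arm_command:
  rows:
    - [[0,0,0],[-0.126,0.0433,0.003],0.8]
    - [[0,0,0],[-0.126,0.0433,0.003],0.8]
    - [[0,0,0],[-0.126,0.0433,0.003],0.8]
    - [[0,0,0],[-0.126,0.0433,0.003],0.8]
    - [[0,0,0],[-0.126,0.0433,0.003],0.8]

```text
clock: 2.7
eef_pos: [0.3558, 0.1438, 0.2069]
tcp_rot: [0.0, 0.707, 0.707, 0.0]
contact_force: [1.6, 0.2, -0.6]
width: 0.0835
grip_force: 0.0
```

Request:
arm_command:
  rows:
    - [[0,0,0],[-0.126,0.0433,0.003],0.8]
    - [[0,0,0],[-0.126,0.0433,0.003],0.8]
    - [[0,0,0],[-0.126,0.0433,0.003],0.8]
    - [[0,0,0],[-0.126,0.0433,0.003],0.8]
    - [[0,0,0],[-0.126,0.0433,0.003],0.8]

```text
clock: 3.32
eef_pos: [0.4421, -0.1086, 0.2009]
tcp_rot: [0.0, 0.707, 0.707, 0.0]
contact_force: [1.3, 1.6, -0.0]
width: 0.0837
grip_force: 0.0
```

Request:
arm_command:
  rows:
    - [[0,0,0],[0,0.003,0.115],0.8]
    - [[0,0,0],[0,0,0.115],0.8]
    - [[0,0,0],[0,0,0],0.8]
    - [[0,0,0],[0,0,0],0.8]
    - [[0,0,0],[0,0,0],0.8]

```text
clock: 3.95
eef_pos: [0.4439, -0.1068, 0.1109]
tcp_rot: [0.001, 0.707, 0.707, 0.001]
contact_force: [1.1, -0.7, 0.7]
width: 0.0839
grip_force: 0.0
```

```bash
python3 - <<'E'
from h import *
im=manip.read_camera("side")[:,:,::-1]
a=cv2.resize(im[180:330,200:340],None,fx=3.5,fy=3.5,interpolation=cv2.INTER_CUBIC)
p=manip.get_obs()["eef_pos"];c=manip.camera_info("side")
q=cv2.projectPoints(np.array([p,[p[0],p[1],.07],[p[0],p[1],0.0]]),c["rvec"],c["tvec"],c["mtx"],c["dist_coeffs"])[0][:,0]
print(p,(q-[200,180]+.5)*3.5-.5)
cv2.imwrite("pics/e1.png",a)
E
```

```text
[ 0.44383405 -0.10678409  0.11055616] [[258.05987345 187.87234696]
 [260.24769569 228.61580857]
 [263.71026454 292.91985138]]
```

View pics/e1.png

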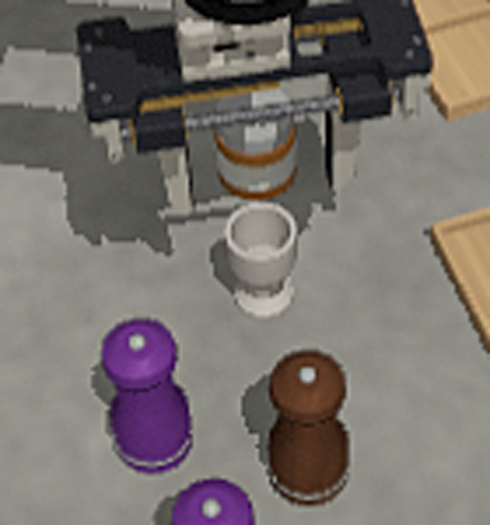

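The egg cup's rim centre is at (262,233), against a projected tool axis of (260,229), so the tool is centred within 2 mm. I lower and grip.

Request:
arm_command:
  rows:
    - [[0,0,0],[-0.003,0,0.08],0.8]
    - [[0,0,0],[0,0,0.08],0.8]
    - [[0,0,0],[0,0,0.034],0.8]
    - [[0,0,0],[0,0,0],0.8]
    - [[0,0,0],[0,0,0],0.8]

```text
clock: 4.62
eef_pos: [0.4438, -0.1081, 0.0325]
tcp_rot: [0.001, 0.708, 0.707, 0.0]
contact_force: [0.5, 0.2, 0.5]
width: 0.084
grip_force: 0.0
```

Request:
arm_command:
  rows:
    - [[0,0,0],[0,0,0],-1]
    - [[0,0,0],[0,0,0],-1]
    - [[0,0,0],[0,0,0],-1]
    - [[0,0,0],[0,0,0],-1]
    - [[0,0,0],[0,0,0],-1]
  newtons: 15

```text
clock: 5.25
eef_pos: [0.443, -0.1079, 0.0311]
tcp_rot: [-0.0, 0.708, 0.707, -0.0]
contact_force: [-0.5, 0.8, 1.4]
width: 0.0455
grip_force: 15.0
```

Request:
arm_command:
  rows:
    - [[0,0,0],[0,0,-0.06],-1]
    - [[0,0,0],[0,0,-0.12],-1]
    - [[0,0,0],[0,0,-0.12],-1]
    - [[0,0,0],[-0.059,0.1125,0],-1]
    - [[0,0,0],[-0.059,0.1125,0],-1]

```text
clock: 5.88
eef_pos: [0.5344, -0.1559, 0.1523]
tcp_rot: [0.001, 0.708, 0.707, 0.001]
contact_force: [-0.3, -0.3, -0.8]
width: 0.0456
grip_force: 15.0
```

Request:
arm_command:
  rows:
    - [[0,0,0],[-0.059,0.1125,0],-1]
    - [[0,0,0],[-0.059,0.1125,0],-1]
    - [[0,0,0],[0,0,0],-1]
    - [[0,0,0],[0,0,0],-1]
    - [[0,0,0],[0,0,0],-1]

```text
clock: 6.5
eef_pos: [0.6223, -0.2021, 0.1516]
tcp_rot: [0.0, 0.708, 0.707, 0.0]
contact_force: [-0.0, 0.4, -0.2]
width: 0.0452
grip_force: 15.0
```

Request:
arm_command:
  rows:
    - [[0,0,0],[0,0.003,0.1],-1]
    - [[0,0,0],[0,0,0.1],-1]
    - [[0,0,0],[0,0,0.06],-1]
    - [[0,0,0],[0,0,0.018],-1]
    - [[0,0,0],[0,0,0],-1]

```text
clock: 7.12
eef_pos: [0.6241, -0.2025, 0.0408]
tcp_rot: [0.0, 0.708, 0.707, 0.0]
contact_force: [0.9, -1.0, -0.8]
width: 0.0454
grip_force: 15.0
```

Request:
arm_command:
  rows:
    - [[0,0,0],[0,0,0.0025],-1]
    - [[0,0,0],[0,0,0.0025],-1]
    - [[0,0,0],[0,0,0.0025],-1]
    - [[0,0,0],[0,0,0],-1]
    - [[0,0,0],[0,0,0],-1]

```text
clock: 7.75
eef_pos: [0.6242, -0.2026, 0.0371]
tcp_rot: [0.0, 0.708, 0.707, 0.0]
contact_force: [0.4, -0.0, 2.0]
width: 0.0455
grip_force: 15.0
```

Request:
arm_command:
  rows:
    - [[0,0,0],[0,0,0],0.3]
    - [[0,0,0],[0,0,0],0.8]
    - [[0,0,0],[0,0,0],0.8]
    - [[0,0,0],[0,0,-0.1],0.8]
    - [[0,0,0],[0,0,-0.14],0.8]

```text
clock: 8.38
eef_pos: [0.6233, -0.2023, 0.1324]
tcp_rot: [-0.001, 0.708, 0.707, -0.001]
contact_force: [0.5, -0.5, -0.2]
width: 0.0834
grip_force: 0.0
```

Request:
arm_command:
  rows:
    - [[0,0,0],[0,0,-0.12],0.8]
    - [[0,0,0],[0.12,-0.063,0],0.8]
    - [[0,0,0],[0.12,-0.063,0],0.8]
    - [[0,0,0],[0.12,-0.063,0],0.8]
    - [[0,0,0],[0.12,-0.063,0],0.8]

```text
clock: 9.0
eef_pos: [0.5226, -0.0091, 0.1809]
tcp_rot: [0.0, 0.708, 0.706, 0.0]
contact_force: [0.3, 0.2, 0.8]
width: 0.084
grip_force: 0.0
```

Request:
arm_command:
  rows:
    - [[0,0,0],[0.12,-0.063,0],0.8]
    - [[0,0,0],[0.12,-0.063,0],0.8]
    - [[0,0,0],[0.11,-0.059,0],0.8]
    - [[0,0,0],[0,0,0],0.8]
    - [[0,0,0],[0,0,0],0.8]

```text
clock: 9.62
eef_pos: [0.45, 0.1295, 0.1809]
tcp_rot: [0.0, 0.707, 0.707, 0.0]
contact_force: [-0.3, -0.6, -0.3]
width: 0.0838
grip_force: 0.0
```

```bash
python3 - <<'E'
from h import *
im=manip.read_camera("side")[:,:,::-1]
cv2.imwrite("pics/f1.png",cv2.resize(im[60:340,180:400],None,fx=2,fy=2,interpolation=cv2.INTER_CUBIC))
print(manip.get_obs()["eef_pos"])
E
```

```text
[0.45017751 0.12908363 0.18086863]
```

View pics/f1.png

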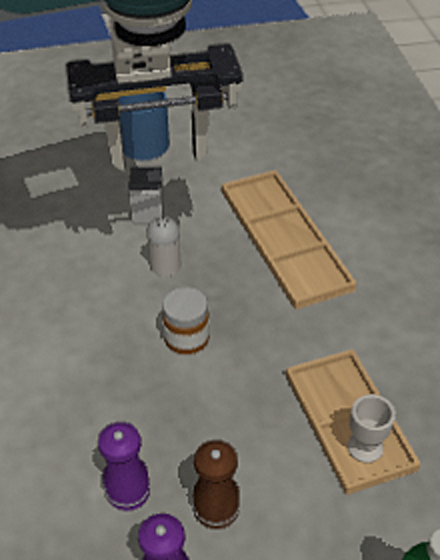

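The egg cup stands upright in the near compartment at (370,450). Next is the shaker.

Request:
arm_command:
  rows:
    - [[0,0,0],[0,0,0.13],0.8]
    - [[0,0,0],[0,0,0.13],0.8]
    - [[0,0,0],[0,0,0.1],0.8]
    - [[0,0,0],[0,0,0.04],0.8]
    - [[0,0,0],[0,0,0],0.8]

```text
clock: 10.3
eef_pos: [0.45, 0.1291, 0.0208]
tcp_rot: [-0.0, 0.708, 0.706, -0.0]
contact_force: [0.9, 0.1, 0.5]
width: 0.0834
grip_force: 0.0
```

Request:
arm_command:
  rows:
    - [[0,0,0],[0,0,0],-1]
    - [[0,0,0],[0,0,0],-1]
    - [[0,0,0],[0,0,0],-1]
    - [[0,0,0],[0,0,0],-1]
    - [[0,0,0],[0,0,0],-1]

```text
clock: 10.92
eef_pos: [0.4498, 0.1297, 0.021]
tcp_rot: [-0.0, 0.708, 0.707, -0.0]
contact_force: [-1.7, -0.1, 1.8]
width: 0.0434
grip_force: 15.0
```

Request:
arm_command:
  rows:
    - [[0,0,0],[0,0,-0.07],-1]
    - [[0,0,0],[0,0,-0.14],-1]
    - [[0,0,0],[0,0,-0.14],-1]
    - [[0,0,0],[-0.104,0.067,0],-1]
    - [[0,0,0],[-0.104,0.067,0],-1]

```text
clock: 11.55
eef_pos: [0.504, 0.0456, 0.1617]
tcp_rot: [0.001, 0.707, 0.707, 0.001]
contact_force: [0.1, -0.1, -2.2]
width: 0.0434
grip_force: 15.0
```

Request:
arm_command:
  rows:
    - [[0,0,0],[-0.104,0.067,0],-1]
    - [[0,0,0],[-0.104,0.067,0],-1]
    - [[0,0,0],[-0.104,0.067,0],-1]
    - [[0,0,0],[-0.104,0.067,0],-1]
    - [[0,0,0],[0,0,0],-1]

```text
clock: 12.18
eef_pos: [0.6109, -0.1225, 0.1598]
tcp_rot: [-0.001, 0.709, 0.706, -0.001]
contact_force: [-0.4, 0.2, -2.2]
width: 0.0436
grip_force: 15.0
```

Request:
arm_command:
  rows:
    - [[0,0,0],[0,0,0.1],-1]
    - [[0,0,0],[0,0,0.12],-1]
    - [[0,0,0],[0,0,0.08],-1]
    - [[0,0,0],[0,0,0.03],-1]
    - [[0,0,0],[0,0,0],-1]

```text
clock: 12.8
eef_pos: [0.6102, -0.1198, 0.0291]
tcp_rot: [-0.0, 0.708, 0.707, -0.0]
contact_force: [-0.6, 0.1, -1.3]
width: 0.043
grip_force: 15.0
```

Request:
arm_command:
  rows:
    - [[0,0,0],[0,0,0.0025],-1]
    - [[0,0,0],[0,0,0.0015],-1]
    - [[0,0,0],[0,0,0.0015],-1]
    - [[0,0,0],[0,0,0],-1]
    - [[0,0,0],[0,0,0],-1]

```text
clock: 13.42
eef_pos: [0.6103, -0.1202, 0.0267]
tcp_rot: [0.0, 0.708, 0.707, 0.0]
contact_force: [-0.1, -0.0, -1.5]
width: 0.043
grip_force: 15.0
```

Request:
arm_command:
  rows:
    - [[0,0,0],[0,0,0.0012],-1]
    - [[0,0,0],[0,0,0.0012],-1]
    - [[0,0,0],[0,0,0],-1]
    - [[0,0,0],[0,0,0],-1]
    - [[0,0,0],[0,0,0],-1]

```text
clock: 14.05
eef_pos: [0.6103, -0.1202, 0.0263]
tcp_rot: [0.0, 0.708, 0.707, 0.0]
contact_force: [-3.5, 0.4, 6.6]
width: 0.0435
grip_force: 15.0
```

Request:
arm_command:
  rows:
    - [[0,0,0],[0,0,0],0.3]
    - [[0,0,0],[0,0,0],0.5]
    - [[0,0,0],[0,0,0],0.5]
    - [[0,0,0],[0,0,-0.1],0.5]
    - [[0,0,0],[0,0,-0.15],0.5]

```text
clock: 14.68
eef_pos: [0.6093, -0.1199, 0.125]
tcp_rot: [-0.002, 0.708, 0.707, -0.001]
contact_force: [0.9, -0.3, 1.1]
width: 0.0698
grip_force: 0.0
```

Request:
arm_command:
  rows:
    - [[0,0,0],[0,0,-0.15],0.5]
    - [[0,0,0],[-0.076,-0.101,0],0.5]
    - [[0,0,0],[-0.076,-0.101,0],0.5]
    - [[0,0,0],[-0.076,-0.101,0],0.5]
    - [[0,0,0],[-0.076,-0.101,0],0.5]

```text
clock: 15.3
eef_pos: [0.4471, -0.2422, 0.1857]
tcp_rot: [0.0, 0.708, 0.707, 0.0]
contact_force: [0.6, -1.2, -0.6]
width: 0.07
grip_force: 0.0
```

Request:
arm_command:
  rows:
    - [[0,0,0],[0,0,0],0.5]
    - [[0,0,0],[0,0,0],0.5]
    - [[0,0,0],[0,0,0],0.5]
    - [[0,0,0],[0,0,0.08],0.5]
    - [[0,0,0],[0,0,0.04],0.5]

```text
clock: 15.92
eef_pos: [0.4486, -0.2407, 0.136]
tcp_rot: [-0.001, 0.707, 0.707, -0.0]
contact_force: [-0.2, 0.0, -1.0]
width: 0.0696
grip_force: 0.0
```

```bash
python3 - <<'E'
from h import *
im=manip.read_camera("side")[:,:,::-1]
cv2.imwrite("pics/m1.png",cv2.resize(im[180:380,200:400],None,fx=3,fy=3,interpolation=cv2.INTER_CUBIC))
p=manip.get_obs()["eef_pos"];c=manip.camera_info("side")
q=cv2.projectPoints(np.array([p,[p[0],p[1],.11]]),c["rvec"],c["tvec"],c["mtx"],c["dist_coeffs"])[0][:,0]
print(p,(q-[200,180]+.5)*3-.5)
E
```

```text
[ 0.44806397 -0.24053583  0.13434893] [[261.33676046 297.97487676]
 [261.71292362 318.84953505]]
```

View pics/m1.png

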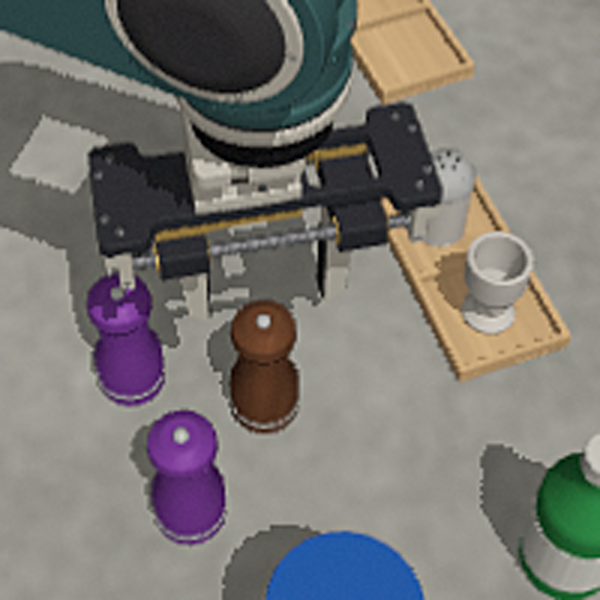

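The knob is at (263,321), against a projected axis of (261.7,318.8), so I'm aligned within 1 mm. I'll yaw 13° so the gripper body keeps clear of the purple mills, then descend.

Request:
arm_command:
  rows:
    - [[0,0,-0.145],[0,0,0],0.5]
    - [[0,0,-0.145],[0,0,0],0.5]
    - [[0,0,0],[0,0,0.1],0.5]
    - [[0,0,0],[0,0,0.08],0.5]
    - [[0,0,0],[0,0,0.03],0.5]

```text
clock: 16.6
eef_pos: [0.4482, -0.241, 0.0525]
tcp_rot: [-0.001, 0.623, 0.783, -0.0]
contact_force: [-0.2, -0.2, 0.2]
width: 0.0694
grip_force: 0.0
```

Request:
arm_command:
  rows:
    - [[0,0,0],[0,0,0],-1]
    - [[0,0,0],[0,0,0],-1]
    - [[0,0,0],[0,0,0],-1]
    - [[0,0,0],[0,0,0],-1]
    - [[0,0,0],[0,0,0],-1]

```text
clock: 17.23
eef_pos: [0.4489, -0.2418, 0.0547]
tcp_rot: [0.001, 0.623, 0.782, 0.0]
contact_force: [-0.2, 0.3, 6.8]
width: 0.0426
grip_force: 15.0
```

The width is 42.6 mm where the waist should give 34 mm, and there is an upward force, so something is off. I'll look.

```bash
python3 - <<'E'
from h import *
im=manip.read_camera("side")[:,:,::-1]
cv2.imwrite("pics/m2.png",cv2.resize(im[230:350,220:340],None,fx=5,fy=5,interpolation=cv2.INTER_CUBIC))
o=manip.get_obs();print(o["eef_pos"],o["width"],o["contact_force"],o["grip_force"],o["moment"])
E
```

```text
[ 0.44887486 -0.24187502  0.05473549] 0.041682433032971 [-1.3870264   0.1422122   6.79463294] 15.000435513156845 [-0.11410987  0.1840003  -0.02667784]
```

View pics/m2.png

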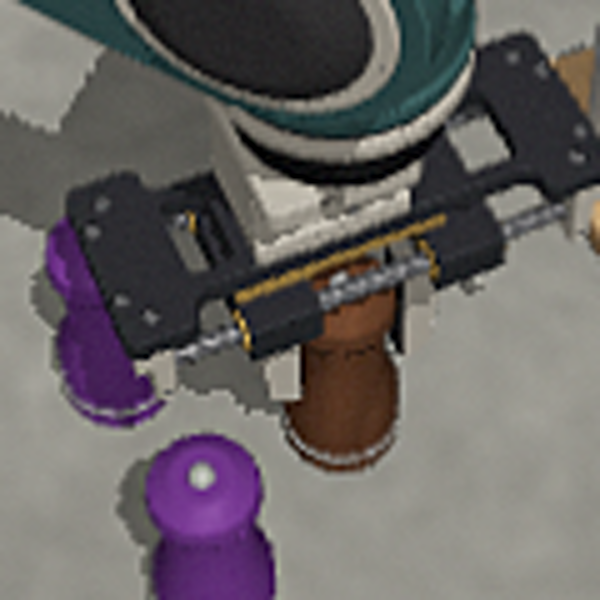

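The mill is still upright. The fingertips appear to be riding on the belly, so I open, go up 6 mm and grip again.

Request:
arm_command:
  rows:
    - [[0,0,0],[0,0,0],0.5]
    - [[0,0,0],[0,0,0],0.5]
    - [[0,0,0],[0,0,-0.015],0.5]
    - [[0,0,0],[0,0,0],0.5]
    - [[0,0,0],[0,0,0],0.5]

```text
clock: 17.9
eef_pos: [0.4485, -0.2415, 0.0597]
tcp_rot: [0.0, 0.623, 0.782, 0.0]
contact_force: [0.1, -0.5, -0.8]
width: 0.0697
grip_force: 0.0
```

Request:
arm_command:
  rows:
    - [[0,0,0],[0,0,0],-1]
    - [[0,0,0],[0,0,0],-1]
    - [[0,0,0],[0,0,0],-1]
    - [[0,0,0],[0,0,0],-1]
    - [[0,0,0],[0,0,0],-1]

```text
clock: 18.52
eef_pos: [0.4484, -0.2415, 0.0597]
tcp_rot: [-0.0, 0.623, 0.782, -0.0]
contact_force: [-1.0, -0.6, 0.1]
width: 0.042
grip_force: 15.0
```

The width is steady at 42 mm with no vertical load, so the pads are bearing on the head's flank. I grip harder and test-lift.

Request:
arm_command:
  rows:
    - [[0,0,0],[0,0,0],-1]
    - [[0,0,0],[0,0,0],-1]
    - [[0,0,0],[0,0,-0.02],-1]
    - [[0,0,0],[0,0,-0.02],-1]
    - [[0,0,0],[0,0,0],-1]
  newtons: 30

```text
clock: 19.15
eef_pos: [0.4489, -0.2417, 0.0767]
tcp_rot: [0.001, 0.623, 0.782, 0.0]
contact_force: [0.5, -1.4, -3.0]
width: 0.042
grip_force: 30.0
```

```bash
python3 - <<'E'
from h import *
im=manip.read_camera("side")[:,:,::-1]
cv2.imwrite("pics/m3.png",cv2.resize(im[220:340,220:340],None,fx=5,fy=5,interpolation=cv2.INTER_CUBIC))
o=manip.get_obs();print(o["eef_pos"],o["width"],o["contact_force"],o["grip_force"],o["moment"])
E
```

```text
[ 0.44864934 -0.24160266  0.0761514 ] 0.04194550452918779 [-0.47756312  0.02584302 -2.35715749] 29.99973430002683 [-0.08990258  0.03153885  0.01312355]
```

View pics/m3.png

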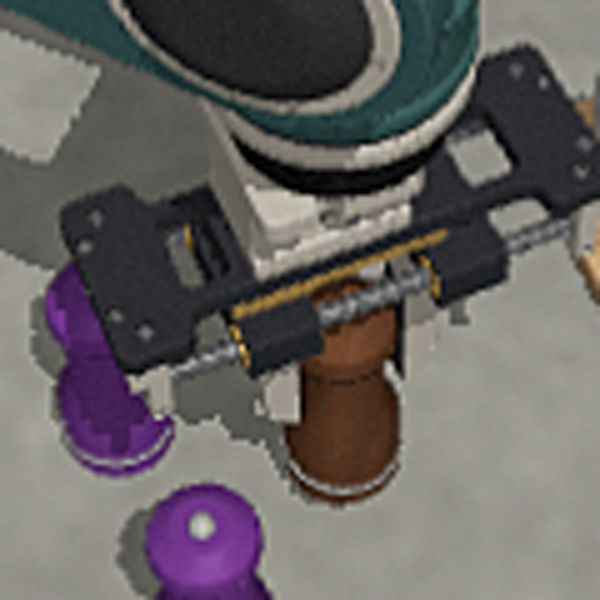

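The mill lifted upright: its foot rose with the gripper, and the force matches its weight. I carry it over to the long tray's middle.

Request:
arm_command:
  rows:
    - [[0,0,0],[0,0,-0.07],-1]
    - [[0,0,0],[0,0,-0.1],-1]
    - [[0,0,0],[0,0,-0.11],-1]
    - [[0,0,0.145],[0,0,0],-1]
    - [[0,0,0.145],[0,0,0],-1]

```text
clock: 19.82
eef_pos: [0.4485, -0.2415, 0.188]
tcp_rot: [0.0, 0.709, 0.705, 0.0]
contact_force: [0.4, -0.2, -2.4]
width: 0.0424
grip_force: 30.0
```

Request:
arm_command:
  rows:
    - [[0,0,0],[0.06,0.026,0],-1]
    - [[0,0,0],[0.11,0.048,0],-1]
    - [[0,0,0],[0.11,0.048,0],-1]
    - [[0,0,0],[0.11,0.048,0],-1]
    - [[0,0,0],[0.11,0.048,0],-1]

```text
clock: 20.45
eef_pos: [0.5363, -0.0401, 0.1875]
tcp_rot: [0.0, 0.708, 0.707, -0.0]
contact_force: [-0.1, 0.1, -2.3]
width: 0.0414
grip_force: 30.0
```

Request:
arm_command:
  rows:
    - [[0,0,0],[0.11,0.048,0],-1]
    - [[0,0,0],[0.11,0.048,0],-1]
    - [[0,0,0],[0.11,0.048,0],-1]
    - [[0,0,0],[0.11,0.048,0],-1]
    - [[0,0,0],[0.04,0.014,0],-1]

```text
clock: 21.08
eef_pos: [0.619, 0.1524, 0.1869]
tcp_rot: [-0.0, 0.707, 0.707, -0.0]
contact_force: [1.7, -1.2, -1.5]
width: 0.042
grip_force: 30.0
```

Request:
arm_command:
  rows:
    - [[0,0,0],[0,0,0],-1]
    - [[0,0,0],[0,0,0],-1]
    - [[0,0,0],[0,0,0.1],-1]
    - [[0,0,0],[0,0,0.06],-1]
    - [[0,0,0],[0,0,0],-1]

```text
clock: 21.7
eef_pos: [0.6176, 0.149, 0.1222]
tcp_rot: [-0.001, 0.708, 0.706, -0.001]
contact_force: [0.1, -0.5, -1.6]
width: 0.0417
grip_force: 30.0
```

Request:
arm_command:
  rows:
    - [[0,0,0],[0.002,0,0.06],-1]
    - [[0,0,0],[0,0,0.05],-1]
    - [[0,0,0],[0,0,0.023],-1]
    - [[0,0,0],[0,0,0],-1]
    - [[0,0,0],[0,0,0],-1]

```text
clock: 22.32
eef_pos: [0.619, 0.1511, 0.0714]
tcp_rot: [0.0, 0.708, 0.707, 0.0]
contact_force: [0.0, -0.6, -2.2]
width: 0.042
grip_force: 30.0
```

Request:
arm_command:
  rows:
    - [[0,0,0],[0,0,0.0015],-1]
    - [[0,0,0],[0,0,0.0015],-1]
    - [[0,0,0],[0,0,0.0015],-1]
    - [[0,0,0],[0,0,0],-1]
    - [[0,0,0],[0,0,0],-1]

```text
clock: 22.95
eef_pos: [0.6186, 0.1511, 0.0687]
tcp_rot: [-0.0, 0.708, 0.707, -0.0]
contact_force: [0.2, 0.2, -1.7]
width: 0.0421
grip_force: 30.0
```

Request:
arm_command:
  rows:
    - [[0,0,0],[0,0,0.002],-1]
    - [[0,0,0],[0,0,0.0015],-1]
    - [[0,0,0],[0,0,0.0015],-1]
    - [[0,0,0],[0,0,0],-1]
    - [[0,0,0],[0,0,0],-1]

```text
clock: 23.58
eef_pos: [0.6186, 0.151, 0.0667]
tcp_rot: [-0.0, 0.708, 0.707, -0.0]
contact_force: [0.4, 0.4, -2.0]
width: 0.0419
grip_force: 30.0
```

Request:
arm_command:
  rows:
    - [[0,0,0],[0,0,0.0012],-1]
    - [[0,0,0],[0,0,0.0012],-1]
    - [[0,0,0],[0,0,0.001],-1]
    - [[0,0,0],[0,0,0],-1]
    - [[0,0,0],[0,0,0],-1]

```text
clock: 24.2
eef_pos: [0.6187, 0.1511, 0.0656]
tcp_rot: [0.0, 0.708, 0.707, 0.0]
contact_force: [-1.8, -0.4, 3.7]
width: 0.0424
grip_force: 30.0
```

Request:
arm_command:
  rows:
    - [[0,0,0],[0,0,0],0.3]
    - [[0,0,0],[0,0,0],0.8]
    - [[0,0,0],[0,0,0],0.8]
    - [[0,0,0],[0,0,-0.07],0.8]
    - [[0,0,0],[0,0,-0.12],0.8]

```text
clock: 24.82
eef_pos: [0.6178, 0.1508, 0.1405]
tcp_rot: [-0.001, 0.708, 0.707, -0.001]
contact_force: [0.7, -0.4, 0.5]
width: 0.083
grip_force: 0.0
```

Request:
arm_command:
  rows:
    - [[0,0,0],[0,0,-0.12],0.8]
    - [[0,0,0],[-0.097,-0.102,0],0.8]
    - [[0,0,0],[-0.097,-0.102,0],0.8]
    - [[0,0,0],[-0.097,-0.102,0],0.8]
    - [[0,0,0],[-0.097,-0.102,0],0.8]

```text
clock: 25.45
eef_pos: [0.4538, -0.0048, 0.1893]
tcp_rot: [0.0, 0.707, 0.707, 0.0]
contact_force: [-0.6, -0.5, 0.7]
width: 0.0836
grip_force: 0.0
```

Request:
arm_command:
  rows:
    - [[0,0,0],[0,0,0],0.9]
    - [[0,0,0],[0,0,0],0.9]
    - [[0,0,0],[0,0,0],0.9]
    - [[0,0,0],[0,0,0.1],0.9]
    - [[0,0,0],[0,0,0.1],0.9]

```text
clock: 26.08
eef_pos: [0.4558, -0.0032, 0.1082]
tcp_rot: [0.0, 0.707, 0.707, 0.0]
contact_force: [0.6, -0.5, -0.4]
width: 0.0883
grip_force: 0.0
```

```bash
python3 - <<'E'
from h import *
im=manip.read_camera("side")[:,:,::-1]
cv2.imwrite("pics/j1.png",cv2.resize(im[120:320,220:400],None,fx=3,fy=3,interpolation=cv2.INTER_CUBIC))
p=manip.get_obs()["eef_pos"];c=manip.camera_info("side")
q=cv2.projectPoints(np.array([p,[p[0],p[1],.066]]),c["rvec"],c["tvec"],c["mtx"],c["dist_coeffs"])[0][:,0]
print(p,(q-[220,120]+.5)*3-.5)
E
```

```text
[ 0.45359477 -0.00316537  0.10265535] [[152.04700696 243.63928569]
 [153.85511081 275.5425818 ]]
```

View pics/j1.png

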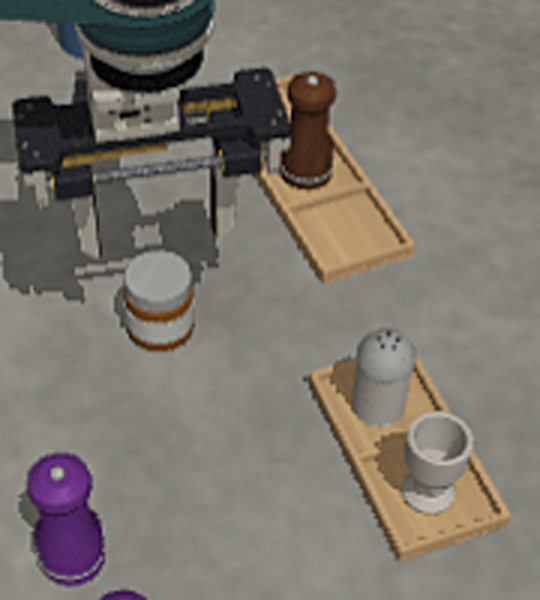

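The mill (306,130), shaker (383,375) and egg cup (435,465) all stand in their compartments. The jar lid's centre is at (159,279) against a projected (154,275.5), so I nudge 1 mm and descend.

Request:
arm_command:
  rows:
    - [[0,0,0],[-0.003,0.003,0.09],0.9]
    - [[0,0,0],[0,0,0.08],0.9]
    - [[0,0,0],[0,0,0.04],0.9]
    - [[0,0,0],[0,0,0],0.9]
    - [[0,0,0],[0,0,0],0.9]

```text
clock: 26.75
eef_pos: [0.4572, -0.0051, 0.0267]
tcp_rot: [0.001, 0.708, 0.707, 0.0]
contact_force: [-0.3, -0.2, -0.5]
width: 0.0887
grip_force: 0.0
```

Request:
arm_command:
  rows:
    - [[0,0,0],[0,0,0],-1]
    - [[0,0,0],[0,0,0],-1]
    - [[0,0,0],[0,0,0],-1]
    - [[0,0,0],[0,0,0],-1]
    - [[0,0,0],[0,0,0],-1]
  newtons: 25

```text
clock: 27.38
eef_pos: [0.4564, -0.0051, 0.0255]
tcp_rot: [-0.0, 0.708, 0.707, -0.0]
contact_force: [-1.6, -0.8, 3.6]
width: 0.0553
grip_force: 25.0
```

Gripped about 5 mm too high, so I regrip lower.

Request:
arm_command:
  rows:
    - [[0,0,0],[0,0,0],0.7]
    - [[0,0,0],[0,0,0],0.7]
    - [[0,0,0],[0,0,0.017],0.7]
    - [[0,0,0],[0,0,0],0.7]
    - [[0,0,0],[0,0,0],0.7]

```text
clock: 28.0
eef_pos: [0.4563, -0.0051, 0.0184]
tcp_rot: [-0.0, 0.708, 0.707, -0.0]
contact_force: [-0.7, 0.0, -0.1]
width: 0.0792
grip_force: 0.0
```

Request:
arm_command:
  rows:
    - [[0,0,0],[0,0,0],-1]
    - [[0,0,0],[0,0,0],-1]
    - [[0,0,0],[0,0,0],-1]
    - [[0,0,0],[0,0,0],-1]
    - [[0,0,0],[0,0,0],-1]
  newtons: 25

```text
clock: 28.62
eef_pos: [0.4565, -0.0051, 0.0186]
tcp_rot: [0.0, 0.708, 0.707, 0.0]
contact_force: [-1.1, -0.2, 2.1]
width: 0.0558
grip_force: 25.0
```

Request:
arm_command:
  rows:
    - [[0,0,0],[0,0,-0.06],-1]
    - [[0,0,0],[0,0,-0.14],-1]
    - [[0,0,0],[0,0,-0.15],-1]
    - [[0,0,0],[0.046,0.1115,0],-1]
    - [[0,0,0],[0.046,0.1115,0],-1]

```text
clock: 29.25
eef_pos: [0.547, 0.032, 0.1597]
tcp_rot: [0.001, 0.708, 0.706, 0.001]
contact_force: [-0.5, -0.4, -1.3]
width: 0.0554
grip_force: 25.0
```

Request:
arm_command:
  rows:
    - [[0,0,0],[0.046,0.1115,0],-1]
    - [[0,0,0],[0.046,0.1115,0],-1]
    - [[0,0,0],[0,0,0],-1]
    - [[0,0,0],[0,0,0.08],-1]
    - [[0,0,0],[0,0,0],-1]

```text
clock: 29.88
eef_pos: [0.6333, 0.0679, 0.1241]
tcp_rot: [-0.001, 0.708, 0.707, -0.002]
contact_force: [-0.1, -0.2, -1.4]
width: 0.0556
grip_force: 25.0
```

```bash
python3 - <<'E'
from h import *
im=manip.read_camera("side")[:,:,::-1]
cv2.imwrite("pics/j2.png",cv2.resize(im[120:240,270:390],None,fx=5,fy=5,interpolation=cv2.INTER_CUBIC))
p=manip.get_obs()["eef_pos"];c=manip.camera_info("side")
q=cv2.projectPoints(np.array([p,[p[0],p[1],.006]]),c["rvec"],c["tvec"],c["mtx"],c["dist_coeffs"])[0][:,0]
print(p,(q-[270,120]+.5)*5-.5)
E
```

```text
[0.63402477 0.06795968 0.12608452] [[342.91335279 218.58634848]
 [324.85371648 389.78414496]]
```

View pics/j2.png

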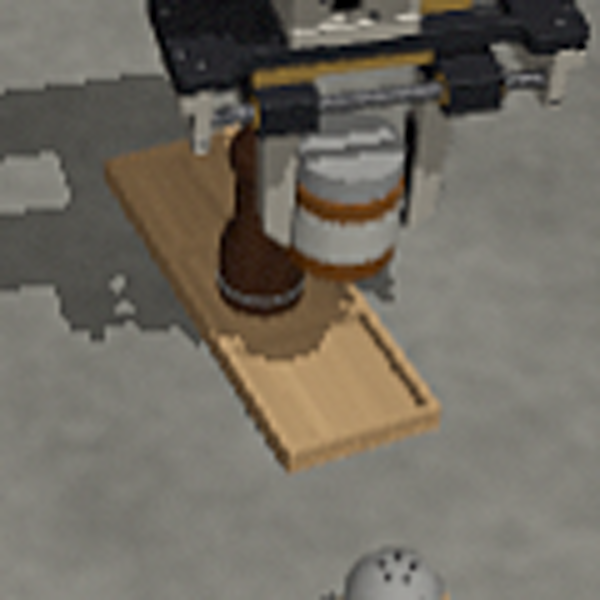

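The projected landing point is (325,390). The compartment centre, from its corners and allowing for wall height, is about (329,388), so it is centred and I lower.

Request:
arm_command:
  rows:
    - [[0,0,0],[0,0.002,0.09],-1]
    - [[0,0,0],[0,0,0.09],-1]
    - [[0,0,0],[0,0,0.05],-1]
    - [[0,0,0],[0,0,0.01],-1]
    - [[0,0,0],[0,0,0],-1]

```text
clock: 30.55
eef_pos: [0.6363, 0.0682, 0.0319]
tcp_rot: [0.0, 0.708, 0.707, 0.001]
contact_force: [0.9, 0.1, -1.5]
width: 0.0558
grip_force: 25.0
```

Request:
arm_command:
  rows:
    - [[0,0,0],[0,0,0.001],-1]
    - [[0,0,0],[0,0,0.001],-1]
    - [[0,0,0],[0,0,0.001],-1]
    - [[0,0,0],[0,0,0],-1]
    - [[0,0,0],[0,0,0],-1]

```text
clock: 31.18
eef_pos: [0.6357, 0.0682, 0.0293]
tcp_rot: [0.0, 0.708, 0.707, -0.0]
contact_force: [-0.2, 0.7, -2.0]
width: 0.0556
grip_force: 25.0
```

Request:
arm_command:
  rows:
    - [[0,0,0],[0,0,0.004],-1]
    - [[0,0,0],[0,0,0.003],-1]
    - [[0,0,0],[0,0,0.002],-1]
    - [[0,0,0],[0,0,0],-1]
    - [[0,0,0],[0,0,0],-1]

```text
clock: 31.8
eef_pos: [0.6357, 0.0682, 0.0258]
tcp_rot: [0.0, 0.708, 0.707, -0.0]
contact_force: [-0.1, 0.7, -1.7]
width: 0.0558
grip_force: 25.0
```

Request:
arm_command:
  rows:
    - [[0,0,0],[0,0,0.0012],-1]
    - [[0,0,0],[0,0,0],-1]
    - [[0,0,0],[0,0,0],-1]
    - [[0,0,0],[0,0,0],-1]
    - [[0,0,0],[0,0,0],-1]

```text
clock: 32.42
eef_pos: [0.6357, 0.0682, 0.0253]
tcp_rot: [0.0, 0.708, 0.707, 0.0]
contact_force: [0.6, 0.5, -1.7]
width: 0.0561
grip_force: 25.0
```

Request:
arm_command:
  rows:
    - [[0,0,0],[0,0,0.0015],-1]
    - [[0,0,0],[0,0,0.0012],-1]
    - [[0,0,0],[0,0,0],-1]
    - [[0,0,0],[0,0,0],-1]
    - [[0,0,0],[0,0,0],-1]

```text
clock: 33.05
eef_pos: [0.6357, 0.0682, 0.0246]
tcp_rot: [0.0, 0.708, 0.707, 0.0]
contact_force: [-3.6, -1.2, 4.9]
width: 0.0555
grip_force: 25.0
```

Request:
arm_command:
  rows:
    - [[0,0,0],[0,0,0],0.4]
    - [[0,0,0],[0,0,0],0.8]
    - [[0,0,0],[0,0,0],0.8]
    - [[0,0,0],[0,0,-0.12],0.8]
    - [[0,0,0],[0,0,-0.15],0.8]

```text
clock: 33.67
eef_pos: [0.635, 0.0682, 0.1322]
tcp_rot: [-0.001, 0.708, 0.707, -0.001]
contact_force: [0.4, 1.0, -0.2]
width: 0.0835
grip_force: 0.0
```

Request:
arm_command:
  rows:
    - [[0,0,0],[0,0,-0.13],0.8]
    - [[0,0,0],[0.107,-0.1225,0],0.8]
    - [[0,0,0],[0.107,-0.1225,0],0.8]
    - [[0,0,0],[0.107,-0.1225,0],0.8]
    - [[0,0,0],[0.107,-0.1225,0],0.8]

```text
clock: 34.3
eef_pos: [0.4461, 0.2339, 0.1842]
tcp_rot: [0.0, 0.708, 0.706, 0.0]
contact_force: [-0.2, 0.9, -0.1]
width: 0.0841
grip_force: 0.0
```

Request:
arm_command:
  rows:
    - [[0,0,0],[0,0,0],0.8]
    - [[0,0,0.13],[0,0,0],0.8]
    - [[0,0,0.13],[0,0,0],0.8]
    - [[0,0,0],[0,0,0.1],0.8]
    - [[0,0,0],[0,0,0.09],0.8]

```text
clock: 34.92
eef_pos: [0.4484, 0.2323, 0.1071]
tcp_rot: [0.0, 0.776, 0.631, 0.0]
contact_force: [-0.7, 0.7, -0.5]
width: 0.0835
grip_force: 0.0
```

```bash
python3 - <<'E'
from h import *
im=manip.read_camera("side")[:,:,::-1]
cv2.imwrite("pics/t1.png",cv2.resize(im[90:240,220:390],None,fx=4,fy=4,interpolation=cv2.INTER_CUBIC))
o=manip.get_obs();p=o["eef_pos"];c=manip.camera_info("side")
q=cv2.projectPoints(np.array([p,[p[0],p[1],.07]]),c["rvec"],c["tvec"],c["mtx"],c["dist_coeffs"])[0][:,0]
print(p,o["tcp_rot"],(q-[220,90]+.5)*4-.5)
E
```

```text
[0.44658332 0.23150142 0.10210699] [-5.59905019e-04  7.76190955e-01  6.30492117e-01 -2.64164159e-03] [[137.93380941 201.49011105]
 [141.03699475 238.53936472]]
```

View pics/t1.png

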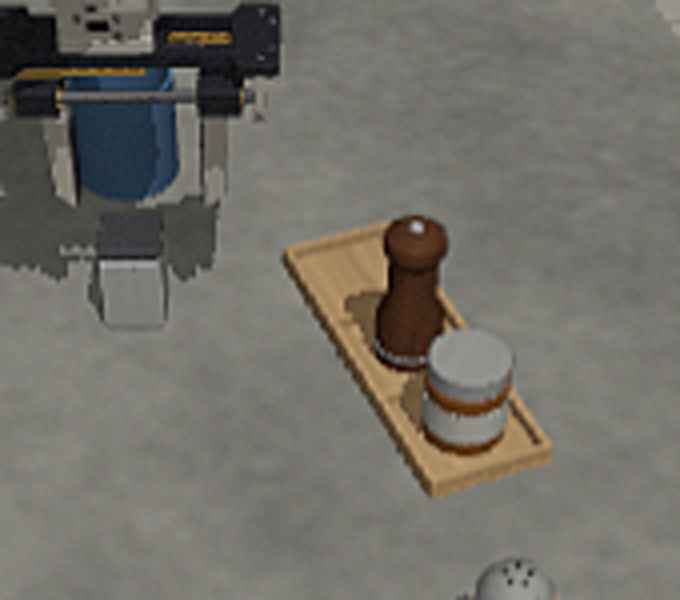

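The tin's top centre is at (132,236) against a projected (141,238.5), so it lies about 6 mm to −x and a few mm to +y. I correct and descend.

Request:
arm_command:
  rows:
    - [[0,0,0],[0.01,-0.019,0],0.8]
    - [[0,0,0],[0,0,0.09],0.8]
    - [[0,0,0],[0,0,0.09],0.8]
    - [[0,0,0],[0,0,0.035],0.8]
    - [[0,0,0],[0,0,0],0.8]

```text
clock: 35.6
eef_pos: [0.4414, 0.2386, 0.023]
tcp_rot: [0.0, 0.776, 0.631, 0.0]
contact_force: [0.1, 0.0, 0.6]
width: 0.0836
grip_force: 0.0
```

Request:
arm_command:
  rows:
    - [[0,0,0],[0,0,0],0.8]
    - [[0,0,0],[0,0,0],-1]
    - [[0,0,0],[0,0,0],-1]
    - [[0,0,0],[0,0,0],-1]
    - [[0,0,0],[0,0,0],-1]
  newtons: 20

```text
clock: 36.22
eef_pos: [0.441, 0.2384, 0.0222]
tcp_rot: [-0.0, 0.776, 0.631, -0.0]
contact_force: [-0.9, 0.7, 0.6]
width: 0.0482
grip_force: 0.7
```

Request:
arm_command:
  rows:
    - [[0,0,0],[0,0,0],-1]
    - [[0,0,0],[0,0,0],-1]
    - [[0,0,0],[0,0,0],-1]
    - [[0,0,0],[0,0,0],-1]
    - [[0,0,0],[0,0,0],-1]

```text
clock: 36.85
eef_pos: [0.441, 0.2385, 0.0222]
tcp_rot: [-0.0, 0.776, 0.631, 0.0]
contact_force: [-3.2, 0.9, 4.0]
width: 0.0436
grip_force: 20.0
```

Request:
arm_command:
  rows:
    - [[0,0,0],[0,0,-0.07],-1]
    - [[0,0,0],[0,0,-0.14],-1]
    - [[0,0,-0.174],[0,0,-0.14],-1]
    - [[0,0,-0.174],[0,0,0],-1]
    - [[0,0,-0.174],[0,0,0],-1]

```text
clock: 37.48
eef_pos: [0.4414, 0.2384, 0.1626]
tcp_rot: [0.0, 0.63, 0.777, 0.001]
contact_force: [0.2, -0.6, -2.0]
width: 0.0436
grip_force: 20.0
```

Request:
arm_command:
  rows:
    - [[0,0,0],[-0.0245,0.098,0],-1]
    - [[0,0,0],[-0.0245,0.098,0],-1]
    - [[0,0,0],[-0.0245,0.098,0],-1]
    - [[0,0,0],[-0.0245,0.098,0],-1]
    - [[0,0,0],[0,0,0],-1]

```text
clock: 38.1
eef_pos: [0.6043, 0.2312, 0.1607]
tcp_rot: [-0.0, 0.632, 0.775, -0.001]
contact_force: [0.2, -0.9, -1.7]
width: 0.0438
grip_force: 20.0
```

Request:
arm_command:
  rows:
    - [[0,0,0],[0,0,0],-1]
    - [[0,0,0],[0,0,0],-1]
    - [[0,0,0],[0,0,0.1],-1]
    - [[0,0,0],[0,0,0],-1]
    - [[0,0,0],[0,0,0],-1]

```text
clock: 38.72
eef_pos: [0.6026, 0.2321, 0.1237]
tcp_rot: [0.0, 0.631, 0.776, 0.001]
contact_force: [0.7, 0.1, -1.5]
width: 0.0441
grip_force: 20.0
```

```bash
python3 - <<'E'
from h import *
im=manip.read_camera("side")[:,:,::-1]
cv2.imwrite("pics/t2.png",cv2.resize(im[90:210,270:390],None,fx=5,fy=5,interpolation=cv2.INTER_CUBIC))
p=manip.get_obs()["eef_pos"];c=manip.camera_info("side")
q=cv2.projectPoints(np.array([p,[p[0],p[1],.006]]),c["rvec"],c["tvec"],c["mtx"],c["dist_coeffs"])[0][:,0]
print(p,(q-[270,90]+.5)*5-.5)
E
```

```text
[0.60290612 0.2321236  0.12409551] [[205.43308764 183.27135468]
 [199.15760854 349.41898213]]
```

View pics/t2.png

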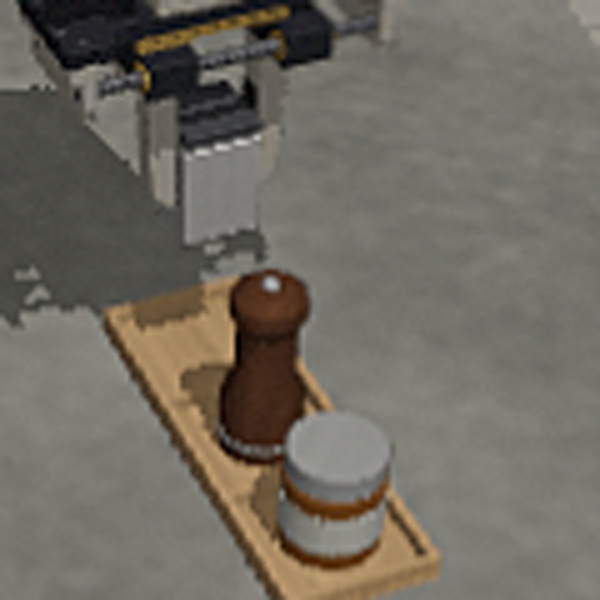

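The projected landing (199,349) lies close to the far compartment's centre of about (204,353). I shift 2 mm and lower.

Request:
arm_command:
  rows:
    - [[0,0,0],[0,0.005,0.09],-1]
    - [[0,0,0],[0,0,0.09],-1]
    - [[0,0,0],[0,0,0.04],-1]
    - [[0,0,0],[0,0,0.01],-1]
    - [[0,0,0],[0,0,0],-1]

```text
clock: 39.4
eef_pos: [0.6052, 0.2325, 0.0316]
tcp_rot: [0.0, 0.631, 0.776, 0.001]
contact_force: [-0.3, 0.6, -1.3]
width: 0.0438
grip_force: 20.0
```

Request:
arm_command:
  rows:
    - [[0,0,0],[0,0,0],-1]
    - [[0,0,0],[0,0,0],-1]
    - [[0,0,0],[0,0,0.001],-1]
    - [[0,0,0],[0,0,0.001],-1]
    - [[0,0,0],[0,0,0],-1]

```text
clock: 40.02
eef_pos: [0.6045, 0.2322, 0.0293]
tcp_rot: [-0.0, 0.631, 0.776, -0.0]
contact_force: [-0.4, 0.8, -2.0]
width: 0.0435
grip_force: 20.0
```

Request:
arm_command:
  rows:
    - [[0,0,0],[0,0,0.0012],-1]
    - [[0,0,0],[0,0,0.0012],-1]
    - [[0,0,0],[0,0,0.0012],-1]
    - [[0,0,0],[0,0,0],-1]
    - [[0,0,0],[0,0,0],-1]

```text
clock: 40.65
eef_pos: [0.6045, 0.2323, 0.0282]
tcp_rot: [0.0, 0.631, 0.776, 0.0]
contact_force: [-4.0, -0.7, 4.1]
width: 0.0439
grip_force: 20.0
```

Contact. I release, then retreat up and back.

Request:
arm_command:
  rows:
    - [[0,0,0],[0,0,0],0.2]
    - [[0,0,0],[0,0,0],0.6]
    - [[0,0,0],[0,0,0],0.6]
    - [[0,0,0],[0,0,-0.12],0.6]
    - [[0,0,0],[0,0,-0.15],0.6]

```text
clock: 41.28
eef_pos: [0.6038, 0.232, 0.1359]
tcp_rot: [-0.001, 0.631, 0.776, -0.001]
contact_force: [0.5, -0.8, -0.1]
width: 0.0742
grip_force: 0.0
```

Request:
arm_command:
  rows:
    - [[0,0,0],[0,0,-0.15],0.6]
    - [[0,0,0],[0.06,-0.12,0],0.6]
    - [[0,0,0],[0.06,-0.12,0],0.6]
    - [[0,0,0],[0.06,-0.12,0],0.6]
    - [[0,0,0],[0.06,-0.12,0],0.6]

```text
clock: 41.9
eef_pos: [0.3954, 0.2875, 0.1959]
tcp_rot: [0.0, 0.631, 0.775, 0.0]
contact_force: [0.4, 1.2, -0.7]
width: 0.074
grip_force: 0.0
```

```bash
python3 - <<'E'
from h import *
a=manip.read_camera("top")[:,:,::-1]; b=manip.read_camera("side")[:,:,::-1]
A=cv2.resize(a[120:260,140:400],None,fx=1.5,fy=2,interpolation=cv2.INTER_CUBIC)
A=cv2.resize(a[120:260,140:400],(780,420),interpolation=cv2.INTER_CUBIC)[:,:700]
A=cv2.resize(a[115:215,140:380],(456,190),interpolation=cv2.INTER_CUBIC)
B=cv2.resize(b[110:320,210:400],(342,378),interpolation=cv2.INTER_CUBIC)
C=cv2.resize(a,(456,342))
o=np.zeros((540,800,3),np.uint8);o[:190,:456]=A;o[:378,456:798]=B;o[195:537,:456]=C
cv2.imwrite("pics/final.png",o);s=manip.get_obs();print(s["eef_pos"],s["clock"])
E
```

```text
[0.39383933 0.28822983 0.19649182] 42.0
```

View pics/final.png

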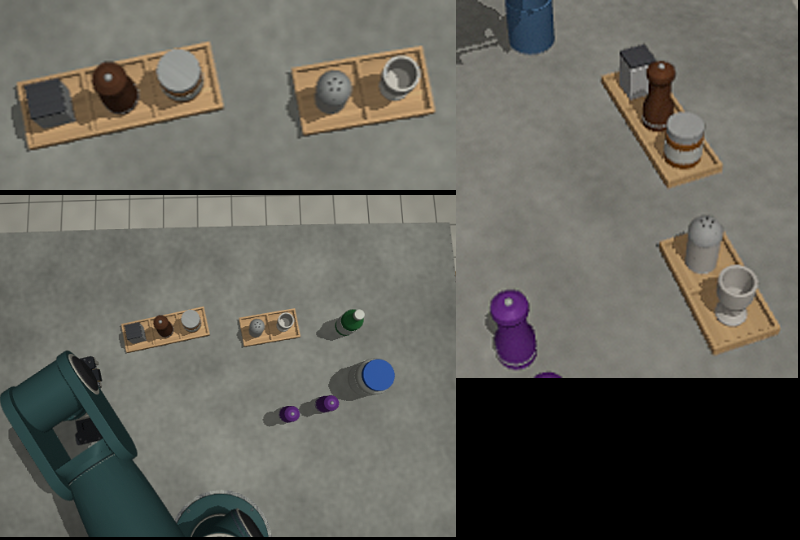

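All five things stand upright in the right compartments: tin, mill and jar at (48,103), (115,88) and (180,75), shaker and egg cup at (333,92) and (400,77). The soap, tub, mug and purple mills haven't been touched, and the arm is clear.

```bash
python3 -c "
from station import manip
print(manip.job_done())"
```

```text
the job is handed in; nothing more can be done
None
```

The job is handed in: the egg cup and salt shaker are in the two-compartment tray, and the tea tin, pepper mill (middle) and jam jar are in the three-compartment tray, all upright, with the mug, soap bottle, tub and purple mills untouched.

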